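Set the fragrance row over to the dosing rack

ROBOT

A 7-joint arm with a two-finger parallel gripper is mounted at the origin on a cart in front of the work surface, level with it; the furniture and walls round the work are solid. World frame = base frame: x ahead of the robot, y to its left, z up, the work surface at z = 0. Lengths are in mm, angles in rad, forces in N, time in s.
With the tool pointing down it reaches from about 350 to 900 mm from the base axis. Payload 8.1 kg.
Tool frame: the origin (TCP) lies between the finger pads; the fingertips stand 19 mm ahead of it and the grasp point (between the pads) is the TCP (r.tips_ahead is the distance from the TCP to the fingertips, in mm); z points along the fingers, y is the line along which they close (so a half turn about z gives the same grasp; the last joint's range is limited). The gripper opens to 85 mm and grips with 20 to 120 N. Pads are 22 mm wide; open, the fingers measure 114 mm over their backs; the gripper's body (76 mm by 85 mm) begins 54 mm behind the grasp point. The pads swing forward as they close: fully open they stand 13 mm farther back than shut.
Start: joints at [1.231, 0.434, 0.025, 1.573, -0.012, 1.134, -0.075], TCP at [146.596, -607.577, 250.323] pointing down, gripper open.
Joint ranges: [-2.62, 2.62], [-0.44, 2.09], [-1.27, 1.32], [0.08, 2.57], [-1.32, 4.46], [0.12, 2], [-2.74, 2.74]. Speed limits (rad/s): [2.22, 2.22, 3.01, 3.01, 3.14, 3.14, 3.14].

INTERFACE

Orientations are given as a 3x3 rotation matrix whose columns are the frame's x, y, z axes.
In Python, from bench import r gives the robot as it stands.
- The arm moves only by the tool arm_command, never from a script. Its argument "moves" is a list of rows, each an object with "xyz": the shift along the world's x, y, z in cm, a list of three; "turn": the turn, a rotation vector about the world's x, y, z in rad, a list of three. A call has exactly 5 rows; each row is the pose to reach, as a shift and turn from the pose commanded when the call began; what a row does not reach only later rows make up. A row lasts 1/8 s, in which the tool goes at most 62.5 mm and 10.7 degrees, less where a joint would pass 70% of its speed; a pose out of reach is approached as far as the arm can. A call with a gripper value outside its range is refused whole. "hand" is the gripper's target within -1 to 1 (fully open at 1, half-way at 0, shut at -1), set as the call begins (left out, the last holds). The fingers move at their own pace and stop on an object; the grip force is fixed at half the most. Time passes only in rows, so rows that repeat a pose let the fingers close, or fill a call up. It gives the time, the measured TCP pose, the force, the opening and the grip force at its end, in the units of the state.
- r.sense(): the state, without advancing time (a new reading comes with each control period).
- r.snapshot(name): name is "scene" or "top"; returns a dict with "color" (480x640x3 uint8, red, green, blue), "fx", "fy", "cx", "cy" (pixels), "world_from_camera" (4x4, takes a point from camera to world coordinates). Camera axes: x right, y down, z forward; pixel columns grow to the right and rows downward; lengths in mm; the calibration is good to about 2 mm. A picture is of the moment at which its call begins. There is no depth.
- r.close_job(): hands the job in; it is judged then, once.
The state is a dict: "time": time; "joint_pos": joint angles; "joint_velocities": joint speeds; "joint_torque": joint torques, N m; "tool_pos": TCP position; "tcp_rot": TCP orientation; "contact_force": force on the tool from outside, world axes, zero at the start; "wrist_torque": the same for the moment, N m; "opening": opening from 0.0 (shut) to 1.0 (fully open); "grip_force": force on a finger pad.
Only numpy, scipy, OpenCV 4.12 (cv2) and the standard library are available. Lean on these libraries where they do the work, as an engineer would, in place of code of your own. Each camera call takes 0.05 s, during which the arm holds its last target. There are 200 camera calls.

TASK

On the dark wooden mixing rack four colour-coded dropper bottles of fragrance stand in the order in which they will be dosed into the wax, the first beside the rack's brass-capped end. Move all four to the white dosing rack, each upright and fully down in its hole, in the same order counted from that rack's brass-capped end. The bottles are glass: do not let any of them topple.

Things in the scene. Friction and masses are not known exactly. Their poses are not given: they have to be found in the camera images.
- mixing_rack: Dark wooden mixing rack, where the bottles start: a fixed board 76 x 284 x 18 mm with a brass cap on its first end. Origin: centre of its underside; y runs along the board to the brass end. Four black cups stand on it at x = 0, y = +90 (first, by the brass), +30, -30 and -90 mm (fourth).
- dosing_rack: Fixed white rack, 76 x 284 mm, the target: base 10 mm thick, deck (top 32 mm above the table) with four round holes 45 mm wide, brass cap 34 mm high on its first end. Origin: centre of its underside; y runs along it to the brass end. Hole centres: x = 0, y = +90 (first, by the brass), +30, -30, -90 mm. A bottle goes through the deck and stands on the base, its centre 63 mm above the table.
- red_mid (a point): The dropper bottle with the red cap, rubber bulb and sleeve: round glass, loose, 106 mm tall, 34 mm across the body up to 55 mm above its foot, cap 20 mm wide from 73 to 85 mm, soft bulb above that (no hold there), 55 to 100 g. This point is its centre, half-way up (53 mm above its foot, 74 mm above the table at the start); z is the bottle's axis, upward.
- yellow_mid (a point): The dropper bottle with the yellow cap, rubber bulb and sleeve: round glass, loose, 106 mm tall, 34 mm across the body up to 55 mm above its foot, cap 20 mm wide from 73 to 85 mm, soft bulb above that (no hold there), 55 to 100 g. This point is its centre, half-way up (53 mm above its foot, 74 mm above the table at the start); z is the bottle's axis, upward.
- blue_mid (a point): The dropper bottle with the blue cap, rubber bulb and sleeve: round glass, loose, 106 mm tall, 34 mm across the body up to 55 mm above its foot, cap 20 mm wide from 73 to 85 mm, soft bulb above that (no hold there), 55 to 100 g. This point is its centre, half-way up (53 mm above its foot, 74 mm above the table at the start); z is the bottle's axis, upward.
- white_mid (a point): The dropper bottle with the white cap, rubber bulb and sleeve: round glass, loose, 106 mm tall, 34 mm across the body up to 55 mm above its foot, cap 20 mm wide from 73 to 85 mm, soft bulb above that (no hold there), 55 to 100 g. This point is its centre, half-way up (53 mm above its foot, 74 mm above the table at the start); z is the bottle's axis, upward.
- cup_red: The black rubber drip cup, fixed on the mixing rack, in which the red-capped bottle stands at the start: 51 mm wide, 12 mm high, inner floor 21 mm above the table. All four cups look alike. Origin: centre of its underside.
- cup_yellow: The black rubber drip cup, fixed on the mixing rack, in which the yellow-capped bottle stands at the start: 51 mm wide, 12 mm high, inner floor 21 mm above the table. All four cups look alike. Origin: centre of its underside.
- cup_blue: The black rubber drip cup, fixed on the mixing rack, in which the blue-capped bottle stands at the start: 51 mm wide, 12 mm high, inner floor 21 mm above the table. All four cups look alike. Origin: centre of its underside.
- cup_white: The black rubber drip cup, fixed on the mixing rack, in which the white-capped bottle stands at the start: 51 mm wide, 12 mm high, inner floor 21 mm above the table. All four cups look alike. Origin: centre of its underside.

How it is judged:
By the outcome, as a careful person would: the job done as asked, in the order asked, and still so for the second after the job is handed in, with the robot touching nothing.
It also fails if it takes over 112 s, if anything falls off the work surface, if the arm or the gripper's body presses on something with over 40 N, if the wrist force passes 120 N, or if a joint passes its speed limit or range.

## Working session

There is one attempt and no reset: what is moved stays moved. The work goes in short steps, Python scripts to look and compute and a tool call to move; the robot and the scene stay as the last step left them, time stands still between calls to the robot, and variables do not carry over. Pictures are saved under pics/ and viewed, at most 14 in all, crops included, and the job is handed in when it is done.

Besides the shell and the picture viewer there is one more tool, called after "Request:" as a command line: name --argument value ..., lists and objects as JSON in quotes. arm_command: Moves the arm, as the interface text tells. Its arguments: {"type":"object","properties":{"moves":{"type":"array"},"hand":{"type":"number"}},"required":["moves"]}

```bash
mkdir -p pics; cat > h.py <<'E'
import numpy as np, cv2
from bench import r
np.set_printoptions(precision=3,suppress=True)
def shot(cam,fn):
    s=r.snapshot(cam); cv2.imwrite('pics/'+fn,s['color'][:,:,::-1]); return s
def pix2w(s,u,v,z):
    T=np.array(s['world_from_camera']); d=T[:3,:3]@[(u-s['cx'])/s['fx'],(v-s['cy'])/s['fy'],1]
    return T[:3,3]+d*(z-T[2,3])/d[2]
E
python3 - <<'E'
from h import *
for c in('scene','top'):
    s=shot(c,c+'1.png'); print(c,s['fx'],s['cx'],s['cy'],np.array(s['world_from_camera']))
q=r.sense(); print(q['time'],q['tool_pos'],q['tcp_rot'],q['opening'],q['contact_force'])
E
```

```text
scene 544.7411005877316 310.5940233175518 243.07862424857515 [[ -0.874  -0.229   0.429  55.148]
 [ -0.485   0.458  -0.745 783.596]
 [ -0.025  -0.859  -0.511 585.621]
 [  0.      0.      0.      1.   ]]
top 496.70219084487195 318.6647620826136 237.99960495482057 [[ -0.011  -0.984   0.18  349.749]
 [ -1.      0.015   0.02   -7.181]
 [ -0.022  -0.18   -0.984 955.924]
 [  0.      0.      0.      1.   ]]
0.1 [ 146.457 -607.166  249.61 ] [[ 0.972  0.235 -0.   ]
 [ 0.235 -0.972  0.001]
 [-0.    -0.001 -1.   ]] 0.9981478950780589 [-0.799 -0.225  0.779]
```

View pics/scene1.png

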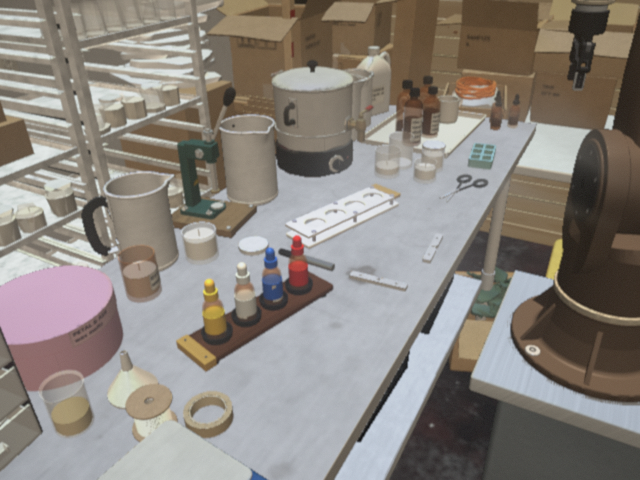

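View pics/top1.png

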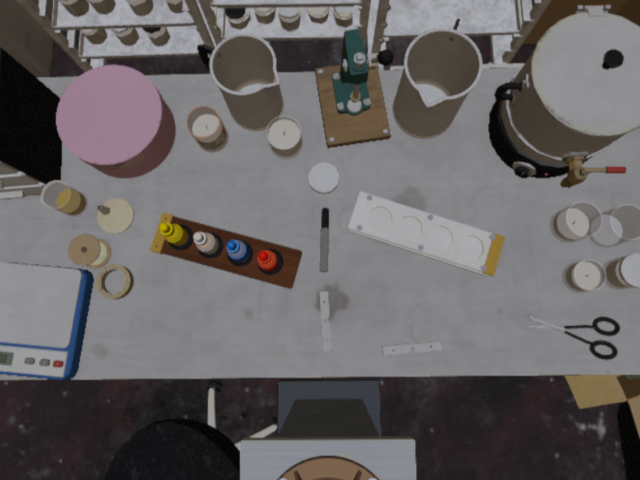

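Top view: the mixing rack's brass end is at (160,235), with the order yellow (172,232), white (205,242), blue (236,250), red (266,260). The dosing rack's brass end is at (495,255), with holes at about (378,213) to (468,246). I'll zoom in for accuracy.

```bash
python3 - <<'E'
from h import *
im=cv2.imread('pics/top1.png')
a=cv2.resize(im[200:295,140:315],None,fx=4,fy=4,interpolation=cv2.INTER_CUBIC)
b=cv2.resize(im[180:285,340:515],None,fx=4,fy=4,interpolation=cv2.INTER_CUBIC)
c=np.vstack([a,b]); c=cv2.resize(c,None,fx=.74,fy=.74); print(c.shape); 
cv2.imwrite('pics/z1.png',c)
E
```

```text
(592, 518, 3)
```

View pics/z1.png

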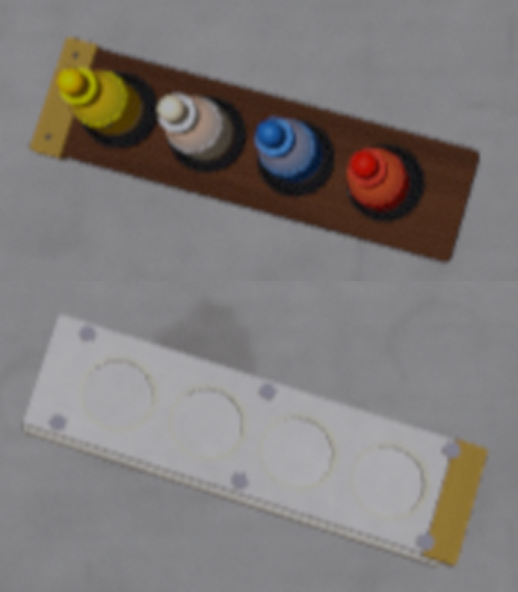

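```bash
cat > m.py <<'E'
from h import *
from scipy.optimize import least_squares
s=r.snapshot('top')
def W(u,v,oy,ox,z): return pix2w(s,ox+u/2.96,oy+v/2.96,z)[:2]
def fit(P,L,g):
    f=lambda p:((np.array([[np.cos(p[2]),-np.sin(p[2])],[np.sin(p[2]),np.cos(p[2])]])@np.array(L).T).T+p[:2]-np.array(P)).ravel()
    q=least_squares(f,g); print(q.x,'res',f(q.x).reshape(-1,2).round(1).tolist()); c,n=np.cos(q.x[2]),np.sin(q.x[2])
    return q.x,[q.x[:2]+np.array([[c,-n],[n,c]])@[0,y] for y in(90,30,-30,-90)]
m=[W(70,38,200,140,18),W(480,152,200,140,18),W(446,262,200,140,18),W(30,152,200,140,18)]
pm,cups=fit(m,[[38,142],[38,-142],[-38,-142],[-38,142]],[350,200,-.25])
O=180-281/2.96
W2=lambda u,v,z:W(u,v,O,340,z)
d=[W2(62,315,32),W2(23,425,32),W2(487,449,34),W2(452,566,34)]+[W2(*h,32) for h in[(390,482),(298,452),(207,423),(119,394)]]
pd,holes=fit(d,[[-38,-142],[38,-142],[-38,142],[38,142]][0:0]+[[-38,-142],[38,-142],[-38,142],[38,142],[0,90],[0,30],[0,-30],[0,-90]],[350,-200,2.9])
print(np.array(cups),np.array(holes))
for c,(u,v) in dict(y=(70,81),w=(173,109),b=(270,132),r=(365,163)).items(): print(c,W(u,v,200,140,120))
E
python3 m.py
```

```text
[499.107 189.708  -0.28 ] res [[-0.8, 2.1], [0.7, -0.7], [-1.7, -1.7], [1.9, 0.3]]
[ 525.338 -190.262    2.802] res [[0.2, 1.9], [1.0, 0.4], [-1.5, 0.0], [0.6, -2.1], [-0.1, -0.1], [-0.3, -0.3], [0.0, -0.5], [0.1, 0.7]]
[[523.969 276.206]
 [507.394 218.541]
 [490.82  160.875]
 [474.245 103.21 ]] [[ 495.362 -275.124]
 [ 515.346 -218.549]
 [ 535.329 -161.975]
 [ 555.313 -105.401]]
y [525.285 277.543]
w [507.72  216.463]
b [493.319 159.546]
r [474.4   104.235]
```

Request:
arm_command --moves '[{"xyz":[2.0,4.5,0],"turn":[0,0,0.15]},{"xyz":[4.2,9.2,0],"turn":[0,0,0.3]},{"xyz":[6.4,14,0],"turn":[0,0,0.45]},{"xyz":[8.6,18.8,0],"turn":[0,0,0.6]},{"xyz":[10.8,23.6,0],"turn":[0,0,0.75]}]' --hand 1

```text
time: 0.78
tool_pos: [255.0, -369.8, 250.3]
tcp_rot: [[0.547, 0.837, -0.0], [0.837, -0.547, -0.0], [-0.0, 0.0, -1.0]]
contact_force: [0.3, 0.2, -0.3]
opening: 1.002
grip_force: 0.0
```

Request:
arm_command --moves '[{"xyz":[2.2,4.8,0],"turn":[0,0,0.14]},{"xyz":[4.4,9.6,0],"turn":[0,0,0.274]},{"xyz":[6.6,14.4,0],"turn":[0,0,0.274]},{"xyz":[8.8,19.2,0],"turn":[0,0,0.274]},{"xyz":[11,24,0],"turn":[0,0,0.274]}]'

```text
time: 1.4
tool_pos: [364.9, -130.0, 250.4]
tcp_rot: [[0.305, 0.952, 0.0], [0.952, -0.305, -0.0], [-0.0, 0.001, -1.0]]
contact_force: [0.5, 0.2, 0.4]
opening: 1.001
grip_force: 0.0
```

Request:
arm_command --moves '[{"xyz":[2.2,4.8,0],"turn":[0,0,0]},{"xyz":[4.4,9.6,0],"turn":[0,0,0]},{"xyz":[6.6,14.4,0],"turn":[0,0,0]},{"xyz":[8.8,19.2,-0.5],"turn":[0,0,0]},{"xyz":[11,23.5,-2],"turn":[0,0,0]}]'

```text
time: 2.02
tool_pos: [475.6, 105.2, 230.6]
tcp_rot: [[0.305, 0.952, 0.002], [0.952, -0.305, 0.0], [0.001, 0.002, -1.0]]
contact_force: [1.3, -1.2, 1.2]
opening: 0.999
grip_force: 0.0
```

```bash
python3 - <<'E'
from h import *
q=r.sense(); print(q['time'],q['tool_pos'],q['tcp_rot'],q['joint_pos'],q['contact_force'],r.tips_ahead)
E
```

```text
2.025 [475.581 105.23  230.591] [[ 0.305  0.952  0.002]
 [ 0.952 -0.305  0.   ]
 [ 0.001  0.002 -1.   ]] [ 0.228  0.312 -0.692  1.886  0.232  1.023 -0.871] [ 1.32  -1.177  1.2  ] 19.0
```

Request:
arm_command --moves '[{"xyz":[0,0,-3],"turn":[0,0,0]},{"xyz":[0,0,-6],"turn":[0,0,0]},{"xyz":[0,0,-9],"turn":[0,0,0]},{"xyz":[0,0,-12],"turn":[0,0,0]},{"xyz":[0,0,-13.2],"turn":[0,0,0]}]'

```text
time: 2.65
tool_pos: [473.7, 103.1, 96.8]
tcp_rot: [[0.305, 0.952, -0.002], [0.952, -0.305, -0.001], [-0.001, -0.002, -1.0]]
contact_force: [0.8, -0.2, 0.0]
opening: 1.002
grip_force: 0.0
```

```bash
python3 - <<'E'
from h import *
s=shot('scene','s2.png'); im=cv2.imread('pics/s2.png'); cv2.imwrite('pics/s2z.png',cv2.resize(im[190:370,170:350],None,fx=3,fy=3))
E
```

```text
(no output)
```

View pics/s2z.png

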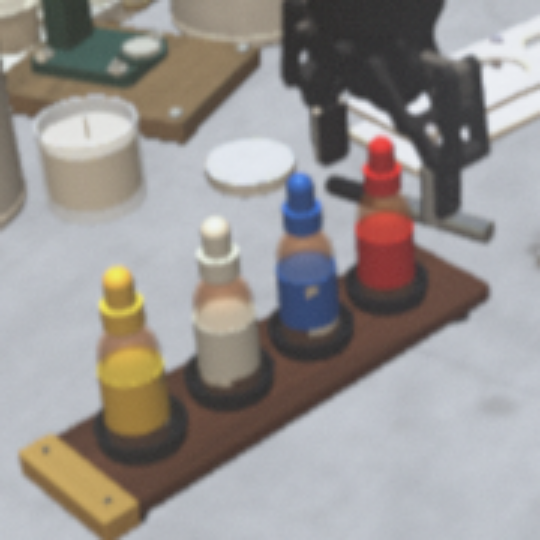

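The open fingers straddle the red cap (bottle at crop (383,200)), at the right height. Closing.

Request:
arm_command --moves '[{"xyz":[0,0,0],"turn":[0,0,0]},{"xyz":[0,0,0],"turn":[0,0,0]},{"xyz":[0,0,0],"turn":[0,0,0]},{"xyz":[0,0,0],"turn":[0,0,0]},{"xyz":[0,0,0],"turn":[0,0,0]}]' --hand -1

```text
time: 3.32
tool_pos: [474.3, 104.0, 99.4]
tcp_rot: [[0.305, 0.952, 0.0], [0.952, -0.305, 0.0], [0.0, 0.0, -1.0]]
contact_force: [-4.1, 0.4, 12.7]
opening: 0.288
grip_force: 52.9
```

Request:
arm_command --moves '[{"xyz":[0,0,0],"turn":[0,0,0]},{"xyz":[0,0,0],"turn":[0,0,0]},{"xyz":[0,0,0],"turn":[0,0,0]},{"xyz":[0,0,0.5],"turn":[0,0,0]},{"xyz":[0,0,1],"turn":[0,0,0]}]'

```text
time: 3.95
tool_pos: [474.8, 103.3, 108.8]
tcp_rot: [[0.305, 0.952, 0.0], [0.952, -0.305, -0.0], [0.0, 0.0, -1.0]]
contact_force: [-0.4, 0.6, -0.4]
opening: 0.284
grip_force: 50.5
```

```bash
python3 - <<'E'
from h import *
s=shot('scene','s3.png'); im=cv2.imread('pics/s3.png'); cv2.imwrite('pics/s3z.png',cv2.resize(im[210:310,240:350],None,fx=5.4,fy=5.4,interpolation=cv2.INTER_CUBIC))
print(r.sense()['contact_force'],r.sense()['opening'])
E
```

```text
[-0.473  0.153  0.157] 0.27787434444652587
```

View pics/s3z.png

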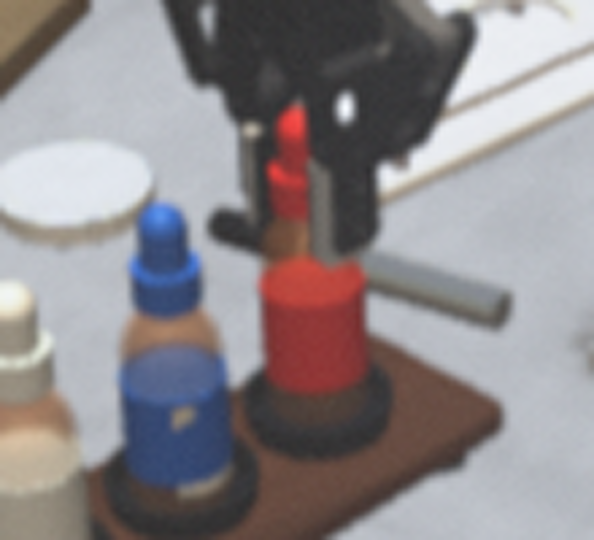

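The tips touch the glass shoulder below the cap, so the opening reads too wide. I'll set it back in the cup and regrip about 12 mm higher.

Request:
arm_command --moves '[{"xyz":[0,0,-0.3],"turn":[0,0,0]},{"xyz":[0,0,-0.6],"turn":[0,0,0]},{"xyz":[0,0,-0.9],"turn":[0,0,0]},{"xyz":[0,0,-1],"turn":[0,0,0]},{"xyz":[0,0,-1],"turn":[0,0,0]}]'

```text
time: 4.62
tool_pos: [475.8, 105.4, 100.7]
tcp_rot: [[0.304, 0.953, 0.004], [0.953, -0.304, 0.001], [0.002, 0.003, -1.0]]
contact_force: [-8.1, 0.5, 33.3]
opening: 0.278
grip_force: 62.7
```

Request:
arm_command --moves '[{"xyz":[0,0,0],"turn":[0,0,0]},{"xyz":[0,0,0],"turn":[0,0,0]},{"xyz":[0,0,0.4],"turn":[0,0,0]},{"xyz":[0,0,0.8],"turn":[0,0,0]},{"xyz":[0,0,1.2],"turn":[0,0,0]}]' --hand 0.3

```text
time: 5.25
tool_pos: [474.6, 103.4, 110.6]
tcp_rot: [[0.305, 0.952, 0.0], [0.952, -0.305, 0.0], [0.0, 0.0, -1.0]]
contact_force: [-0.7, -0.2, -0.2]
opening: 0.648
grip_force: 0.0
```

Request:
arm_command --moves '[{"xyz":[0,0,0],"turn":[0,0,0]},{"xyz":[0,0,0],"turn":[0,0,0]},{"xyz":[0,0,0],"turn":[0,0,0]},{"xyz":[0,0,0],"turn":[0,0,0]},{"xyz":[0,0,0],"turn":[0,0,0]}]' --hand -1

```text
time: 5.88
tool_pos: [474.6, 103.6, 110.5]
tcp_rot: [[0.305, 0.952, 0.0], [0.952, -0.305, 0.0], [0.0, 0.0, -1.0]]
contact_force: [-1.3, -0.0, 5.7]
opening: 0.204
grip_force: 58.5
```

```bash
python3 - <<'E'
from h import *
s=shot('scene','s4.png'); im=cv2.imread('pics/s4.png'); cv2.imwrite('pics/s4z.png',cv2.resize(im[210:310,240:350],None,fx=5.4,fy=5.4,interpolation=cv2.INTER_CUBIC))
E
```

```text
(no output)
```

View pics/s4z.png

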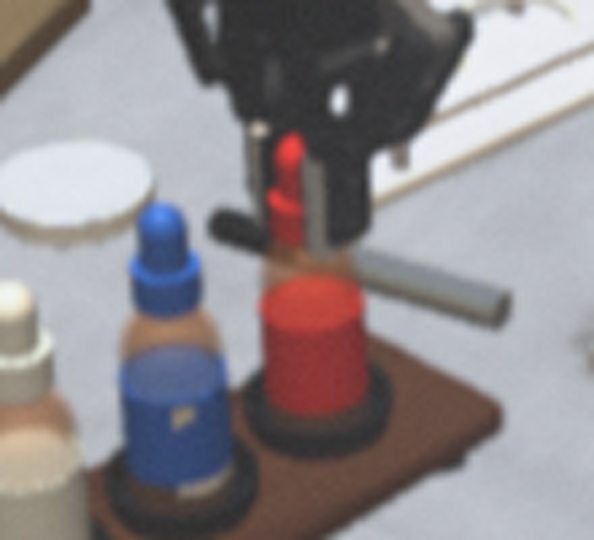

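Request:
arm_command --moves '[{"xyz":[0,0,1],"turn":[0,0,0]},{"xyz":[0,0,3.5],"turn":[0,0,0]},{"xyz":[0,0,6.5],"turn":[0,0,0]},{"xyz":[0,0,9.5],"turn":[0,0,0]},{"xyz":[0.4,-1.0,11],"turn":[0,0,0]}]'

```text
time: 6.55
tool_pos: [478.8, 94.3, 222.4]
tcp_rot: [[0.304, 0.953, 0.002], [0.953, -0.304, 0.001], [0.001, 0.002, -1.0]]
contact_force: [-0.2, -0.5, -0.5]
opening: 0.199
grip_force: 58.7
```

Request:
arm_command --moves '[{"xyz":[1.2,-3.2,0],"turn":[0,0,0]},{"xyz":[2.6,-6.8,0],"turn":[0,0,0]},{"xyz":[4,-10.4,0],"turn":[0,0,0]},{"xyz":[5.4,-14,0],"turn":[0,0,0]},{"xyz":[6.6,-17.2,0],"turn":[0,0,0]}]'

```text
time: 7.18
tool_pos: [544.8, -80.2, 220.6]
tcp_rot: [[0.306, 0.952, -0.0], [0.952, -0.306, -0.0], [-0.0, -0.0, -1.0]]
contact_force: [0.0, 0.2, -1.6]
opening: 0.199
grip_force: 58.7
```

Request:
arm_command --moves '[{"xyz":[1.0,-2.4,0],"turn":[0,0,0]},{"xyz":[1.07,-2.68,-1],"turn":[0,0,0]},{"xyz":[1.07,-2.68,-3.5],"turn":[0,0,0]},{"xyz":[1.07,-2.68,-6],"turn":[0,0,0]},{"xyz":[1.07,-2.68,-7],"turn":[0,0,0]}]'

```text
time: 7.8
tool_pos: [554.0, -104.3, 148.9]
tcp_rot: [[0.304, 0.953, -0.003], [0.953, -0.304, 0.001], [0.0, -0.003, -1.0]]
contact_force: [-0.2, 0.5, -0.5]
opening: 0.207
grip_force: 58.7
```

```bash
python3 - <<'E'
from h import *
s=shot('scene','s5.png'); im=cv2.imread('pics/s5.png'); cv2.imwrite('pics/s5z.png',cv2.resize(im[130:310,240:440],None,fx=3,fy=3,interpolation=cv2.INTER_CUBIC))
E
```

```text
(no output)
```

View pics/s5z.png

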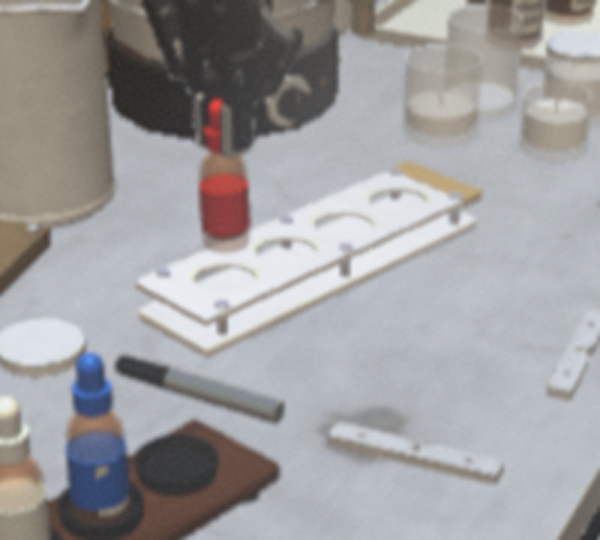

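The red bottle hangs upright just above the fourth hole (hole at crop (226,275), bottle at (223,210)). Lowering and releasing it.

Request:
arm_command --moves '[{"xyz":[0,0,-1.5],"turn":[0,0,0]},{"xyz":[0,0,-3],"turn":[0,0,0]},{"xyz":[0,0,-4.2],"turn":[0,0,0]},{"xyz":[0,0,-4.8],"turn":[0,0,0]},{"xyz":[0,0,-5],"turn":[0,0,0]}]'

```text
time: 8.48
tool_pos: [555.2, -105.3, 99.9]
tcp_rot: [[0.305, 0.952, -0.0], [0.952, -0.305, 0.0], [-0.0, -0.0, -1.0]]
contact_force: [0.3, 0.3, -1.2]
opening: 0.202
grip_force: 58.7
```

Request:
arm_command --moves '[{"xyz":[0,0,-0.1],"turn":[0,0,0]},{"xyz":[0,0,-0.1],"turn":[0,0,0]},{"xyz":[0,0,-0.1],"turn":[0,0,0]},{"xyz":[0,0,-0.1],"turn":[0,0,0]},{"xyz":[0,0,-0.1],"turn":[0,0,0]}]'

```text
time: 9.1
tool_pos: [555.5, -105.4, 99.6]
tcp_rot: [[0.305, 0.952, 0.001], [0.952, -0.305, -0.0], [0.0, 0.001, -1.0]]
contact_force: [-0.8, -0.5, 1.8]
opening: 0.204
grip_force: 58.8
```

Request:
arm_command --moves '[{"xyz":[0,0,0],"turn":[0,0,0]},{"xyz":[0,0,0],"turn":[0,0,0]},{"xyz":[0,0,1.5],"turn":[0,0,0]},{"xyz":[0,0,4.5],"turn":[0,0,0]},{"xyz":[0,0,8.1],"turn":[0,0,0]}]' --hand 0.3

```text
time: 9.72
tool_pos: [555.0, -105.2, 181.8]
tcp_rot: [[0.305, 0.952, -0.001], [0.952, -0.305, 0.0], [0.0, -0.001, -1.0]]
contact_force: [0.3, 0.2, 0.0]
opening: 0.648
grip_force: 0.0
```

Request:
arm_command --moves '[{"xyz":[-0.9,4,0],"turn":[0,0,0]},{"xyz":[-2.2,9.4,0],"turn":[0,0,0]},{"xyz":[-3.6,15,0],"turn":[0,0,0]},{"xyz":[-4.9,20.5,0],"turn":[0,0,0]},{"xyz":[-6,25,0],"turn":[0,0,0]}]'

```text
time: 10.35
tool_pos: [494.7, 147.1, 181.6]
tcp_rot: [[0.304, 0.953, 0.001], [0.953, -0.304, 0.001], [0.001, 0.001, -1.0]]
contact_force: [0.9, -0.1, -0.0]
opening: 0.65
grip_force: 0.0
```

Request:
arm_command --moves '[{"xyz":[-0.38,1.59,0],"turn":[0,0,0]},{"xyz":[-0.38,1.59,-1],"turn":[0,0,0]},{"xyz":[-0.38,1.59,-4],"turn":[0,0,0]},{"xyz":[-0.38,1.59,-6.5],"turn":[0,0,0]},{"xyz":[-0.38,1.59,-7],"turn":[0,0,0]}]'

```text
time: 10.98
tool_pos: [491.0, 157.9, 108.5]
tcp_rot: [[0.308, 0.952, -0.003], [0.952, -0.308, -0.002], [-0.003, -0.002, -1.0]]
contact_force: [-0.0, -0.1, 0.7]
opening: 0.649
grip_force: 0.0
```

```bash
python3 - <<'E'
from h import *
s=shot('scene','s6.png'); im=cv2.imread('pics/s6.png'); cv2.imwrite('pics/s6z.png',cv2.resize(im[150:350,200:420],None,fx=2.7,fy=2.7,interpolation=cv2.INTER_CUBIC))
E
```

```text
(no output)
```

View pics/s6z.png

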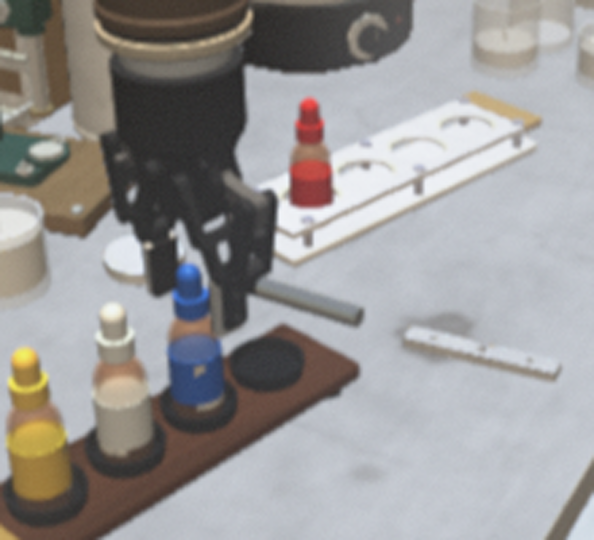

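Red stands in the fourth hole, and the fingers straddle the blue cap.

Request:
arm_command --moves '[{"xyz":[0,0,0],"turn":[0,0,0]},{"xyz":[0,0,0],"turn":[0,0,0]},{"xyz":[0,0,0],"turn":[0,0,0]},{"xyz":[0,0,0],"turn":[0,0,0]},{"xyz":[0,0,0],"turn":[0,0,0]}]' --hand -1

```text
time: 11.65
tool_pos: [492.4, 160.9, 111.4]
tcp_rot: [[0.305, 0.952, 0.002], [0.952, -0.305, 0.0], [0.001, 0.002, -1.0]]
contact_force: [0.3, -0.9, 7.0]
opening: 0.203
grip_force: 58.5
```

Request:
arm_command --moves '[{"xyz":[0,0,1],"turn":[0,0,0]},{"xyz":[0,0,3.5],"turn":[0,0,0]},{"xyz":[0,0,6.5],"turn":[0,0,0]},{"xyz":[0,0,9.5],"turn":[0,0,0]},{"xyz":[0.2,-1.2,11],"turn":[0,0,0]}]'

```text
time: 12.28
tool_pos: [493.6, 149.8, 222.7]
tcp_rot: [[0.303, 0.953, 0.002], [0.953, -0.303, 0.001], [0.002, 0.002, -1.0]]
contact_force: [-0.4, -0.0, -1.6]
opening: 0.202
grip_force: 58.6
```

Request:
arm_command --moves '[{"xyz":[0.35,-2.6,0],"turn":[0,0,0]},{"xyz":[0.83,-6.2,0],"turn":[0,0,0]},{"xyz":[1.35,-10,0],"turn":[0,0,0]},{"xyz":[1.86,-13.8,0],"turn":[0,0,0]},{"xyz":[2.37,-17.6,0],"turn":[0,0,0]}]'

```text
time: 12.9
tool_pos: [517.1, -28.5, 221.0]
tcp_rot: [[0.305, 0.952, 0.0], [0.952, -0.305, 0.0], [0.0, 0.0, -1.0]]
contact_force: [1.2, -0.1, -0.5]
opening: 0.2
grip_force: 58.6
```

Request:
arm_command --moves '[{"xyz":[0.51,-3.8,0],"turn":[0,0,0]},{"xyz":[1.02,-7.6,0],"turn":[0,0,0]},{"xyz":[1.45,-10.8,0],"turn":[0,0,0]},{"xyz":[1.72,-12.8,-0.5],"turn":[0,0,0]},{"xyz":[1.81,-13.45,-2],"turn":[0,0,0]}]'

```text
time: 13.52
tool_pos: [535.7, -162.8, 200.2]
tcp_rot: [[0.306, 0.952, 0.001], [0.952, -0.306, -0.0], [0.0, 0.001, -1.0]]
contact_force: [-0.4, -0.6, -0.1]
opening: 0.197
grip_force: 58.6
```

Request:
arm_command --moves '[{"xyz":[0,0,-2.5],"turn":[0,0,0]},{"xyz":[0,0,-5.5],"turn":[0,0,0]},{"xyz":[0,0,-8.2],"turn":[0,0,0]},{"xyz":[0,0,-9.6],"turn":[0,0,0]},{"xyz":[0,0,-10],"turn":[0,0,0]}]'

```text
time: 14.15
tool_pos: [535.1, -160.7, 100.2]
tcp_rot: [[0.304, 0.953, -0.001], [0.953, -0.304, 0.001], [0.0, -0.001, -1.0]]
contact_force: [-6.9, 2.6, 26.1]
opening: 0.2
grip_force: 61.1
```

Request:
arm_command --moves '[{"xyz":[0,0,-0.1],"turn":[0,0,0]},{"xyz":[0,0,-0.1],"turn":[0,0,0]},{"xyz":[0,0,-0.1],"turn":[0,0,0]},{"xyz":[0,0,-0.1],"turn":[0,0,0]},{"xyz":[0,0,-0.1],"turn":[0,0,0]}]'

```text
time: 14.78
tool_pos: [535.2, -160.9, 100.4]
tcp_rot: [[0.304, 0.953, -0.0], [0.953, -0.304, 0.0], [0.0, -0.0, -1.0]]
contact_force: [-4.3, 1.9, 6.7]
opening: 0.204
grip_force: 59.5
```

```bash
python3 - <<'E'
from h import *
s=shot('scene','s7.png'); im=cv2.imread('pics/s7.png'); cv2.imwrite('pics/s7z.png',cv2.resize(im[120:250,270:410],None,fx=4.2,fy=4.2,interpolation=cv2.INTER_CUBIC))
print(r.sense()['contact_force'])
E
```

```text
[-3.571  1.711  7.071]
```

View pics/s7z.png

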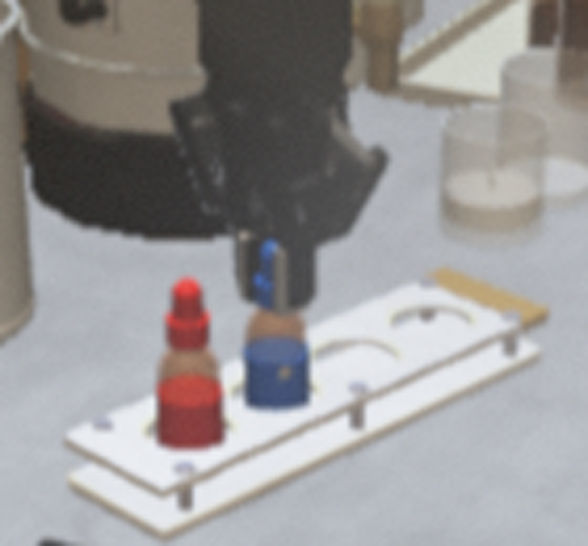

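Blue is down in hole 3 at red's height. Releasing and moving on to white.

Request:
arm_command --moves '[{"xyz":[0,0,0],"turn":[0,0,0]},{"xyz":[0,0,0],"turn":[0,0,0]},{"xyz":[0,0,1.5],"turn":[0,0,0]},{"xyz":[0,0,4.5],"turn":[0,0,0]},{"xyz":[0,0,8.1],"turn":[0,0,0]}]' --hand 0.3

```text
time: 15.45
tool_pos: [535.2, -161.8, 181.8]
tcp_rot: [[0.305, 0.952, -0.0], [0.952, -0.305, 0.0], [0.0, -0.0, -1.0]]
contact_force: [0.8, -0.5, 0.4]
opening: 0.649
grip_force: 0.0
```

Request:
arm_command --moves '[{"xyz":[-0.3,4,0],"turn":[0,0,0]},{"xyz":[-0.7,9.5,0],"turn":[0,0,0]},{"xyz":[-1.12,15.3,0],"turn":[0,0,0]},{"xyz":[-1.55,21.1,0],"turn":[0,0,0]},{"xyz":[-1.97,26.9,0],"turn":[0,0,0]}]'

```text
time: 16.08
tool_pos: [515.6, 108.9, 181.6]
tcp_rot: [[0.305, 0.952, 0.002], [0.952, -0.305, 0.0], [0.001, 0.001, -1.0]]
contact_force: [0.7, -0.4, -0.3]
opening: 0.648
grip_force: 0.0
```

Request:
arm_command --moves '[{"xyz":[-0.4,5.5,0],"turn":[0,0,0]},{"xyz":[-0.7,9.5,0],"turn":[0,0,0]},{"xyz":[-0.82,11.1,0],"turn":[0,0,0]},{"xyz":[-0.82,11.1,-1],"turn":[0,0,0]},{"xyz":[-0.82,11.1,-3],"turn":[0,0,0]}]'

```text
time: 16.7
tool_pos: [508.3, 216.1, 150.1]
tcp_rot: [[0.307, 0.952, 0.001], [0.952, -0.307, -0.001], [-0.0, 0.002, -1.0]]
contact_force: [0.0, -0.9, -0.9]
opening: 0.645
grip_force: 0.0
```

Request:
arm_command --moves '[{"xyz":[0,0,-2],"turn":[0,0,0]},{"xyz":[0,0,-3.5],"turn":[0,0,0]},{"xyz":[0,0,-4],"turn":[0,0,0]},{"xyz":[0,0,-4],"turn":[0,0,0]},{"xyz":[0,0,-4],"turn":[0,0,0]}]'

```text
time: 17.32
tool_pos: [507.8, 218.2, 110.9]
tcp_rot: [[0.305, 0.952, 0.001], [0.952, -0.305, 0.0], [0.001, 0.001, -1.0]]
contact_force: [-0.0, 0.5, -0.1]
opening: 0.651
grip_force: 0.0
```

Request:
arm_command --moves '[{"xyz":[0,0,0],"turn":[0,0,0]},{"xyz":[0,0,0],"turn":[0,0,0]},{"xyz":[0,0,0],"turn":[0,0,0]},{"xyz":[0,0,0],"turn":[0,0,0]},{"xyz":[0,0,0],"turn":[0,0,0]}]' --hand -1

```text
time: 17.95
tool_pos: [507.8, 218.3, 110.9]
tcp_rot: [[0.305, 0.952, 0.001], [0.952, -0.305, 0.0], [0.001, 0.001, -1.0]]
contact_force: [-0.2, 0.2, 5.3]
opening: 0.202
grip_force: 58.5
```

```bash
python3 - <<'E'
from h import *
s=shot('scene','s8.png'); im=cv2.imread('pics/s8.png'); cv2.imwrite('pics/s8z.png',cv2.resize(im[150:370,170:410],None,fx=2.5,fy=2.5,interpolation=cv2.INTER_CUBIC))
E
```

```text
(no output)
```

View pics/s8z.png

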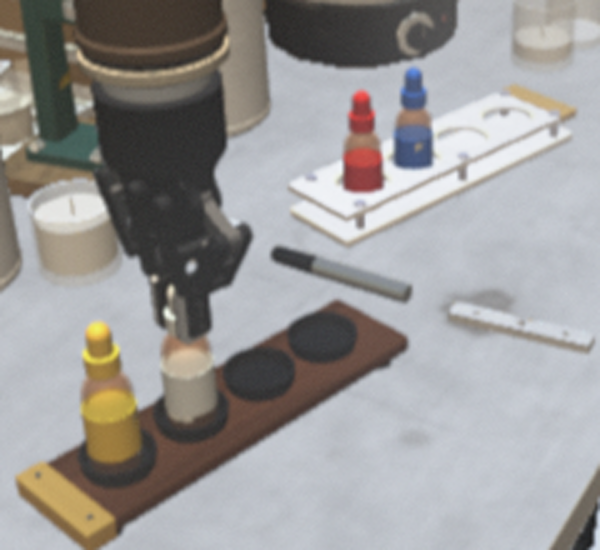

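White cap is gripped; red and blue stand upright in the dosing rack. Carrying white to hole 2.

Request:
arm_command --moves '[{"xyz":[0,0,1],"turn":[0,0,0]},{"xyz":[0,0,3.5],"turn":[0,0,0]},{"xyz":[0,0,6.5],"turn":[0,0,0]},{"xyz":[0,0,9.5],"turn":[0,0,0]},{"xyz":[0,-1.2,11],"turn":[0,0,0]}]'

```text
time: 18.62
tool_pos: [507.5, 206.9, 222.2]
tcp_rot: [[0.303, 0.953, 0.002], [0.953, -0.303, 0.001], [0.002, 0.001, -1.0]]
contact_force: [-0.3, 0.4, -1.1]
opening: 0.199
grip_force: 58.6
```

Request:
arm_command --moves '[{"xyz":[0.06,-3.2,0],"turn":[0,0,0]},{"xyz":[0.14,-7.6,0],"turn":[0,0,0]},{"xyz":[0.22,-12,0],"turn":[0,0,0]},{"xyz":[0.3,-16.4,0],"turn":[0,0,0]},{"xyz":[0.38,-20.8,0],"turn":[0,0,0]}]'

```text
time: 19.25
tool_pos: [510.4, -4.5, 220.0]
tcp_rot: [[0.306, 0.952, -0.001], [0.952, -0.306, -0.001], [-0.001, -0.001, -1.0]]
contact_force: [-0.1, 0.2, -0.8]
opening: 0.203
grip_force: 58.6
```

Request:
arm_command --moves '[{"xyz":[0.08,-4.4,0],"turn":[0,0,0]},{"xyz":[0.16,-8.8,0],"turn":[0,0,0]},{"xyz":[0.24,-13.2,0],"turn":[0,0,0]},{"xyz":[0.32,-17.4,0],"turn":[0,0,0]},{"xyz":[0.38,-20.5,0],"turn":[0,0,0]}]'

```text
time: 19.88
tool_pos: [513.6, -210.0, 219.7]
tcp_rot: [[0.307, 0.952, -0.002], [0.952, -0.307, -0.0], [-0.001, -0.001, -1.0]]
contact_force: [-0.0, 1.0, -0.7]
opening: 0.206
grip_force: 58.6
```

Request:
arm_command --moves '[{"xyz":[0.03,-1.15,0],"turn":[0,0,0]},{"xyz":[0.03,-1.15,-1],"turn":[0,0,0]},{"xyz":[0.03,-1.15,-4],"turn":[0,0,0]},{"xyz":[0.03,-1.15,-6],"turn":[0,0,0]},{"xyz":[0.03,-1.15,-7],"turn":[0,0,0]}]'

```text
time: 20.5
tool_pos: [514.6, -216.4, 148.8]
tcp_rot: [[0.303, 0.953, -0.002], [0.953, -0.303, 0.001], [0.001, -0.002, -1.0]]
contact_force: [-0.3, -0.9, -0.5]
opening: 0.202
grip_force: 58.7
```

Request:
arm_command --moves '[{"xyz":[0,0,-1],"turn":[0,0,0]},{"xyz":[0,0,-2.5],"turn":[0,0,0]},{"xyz":[0,0,-4],"turn":[0,0,0]},{"xyz":[0,0,-4.7],"turn":[0,0,0]},{"xyz":[0,0,-5],"turn":[0,0,0]}]'

```text
time: 21.12
tool_pos: [515.2, -218.4, 99.9]
tcp_rot: [[0.305, 0.952, -0.0], [0.952, -0.305, 0.0], [0.0, -0.0, -1.0]]
contact_force: [-1.1, -0.5, 16.8]
opening: 0.201
grip_force: 61.0
```

Request:
arm_command --moves '[{"xyz":[0,0,0],"turn":[0,0,0]},{"xyz":[0,0,0],"turn":[0,0,0]},{"xyz":[0,0,1.5],"turn":[0,0,0]},{"xyz":[0,0,4.5],"turn":[0,0,0]},{"xyz":[0,0,8],"turn":[0,0,0]}]' --hand 0.3

```text
time: 21.75
tool_pos: [515.2, -218.3, 182.1]
tcp_rot: [[0.305, 0.952, 0.0], [0.952, -0.305, 0.0], [0.0, 0.0, -1.0]]
contact_force: [-0.4, -0.0, -0.0]
opening: 0.652
grip_force: 0.0
```

Request:
arm_command --moves '[{"xyz":[0.07,4,0],"turn":[0,0,0]},{"xyz":[0.17,9.5,0],"turn":[0,0,0]},{"xyz":[0.28,15.3,0],"turn":[0,0,0]},{"xyz":[0.39,21.1,0],"turn":[0,0,0]},{"xyz":[0.49,26.9,0],"turn":[0,0,0]}]'

```text
time: 22.38
tool_pos: [520.4, 52.3, 181.8]
tcp_rot: [[0.305, 0.952, 0.002], [0.952, -0.305, -0.0], [0.0, 0.002, -1.0]]
contact_force: [0.5, -0.4, 0.3]
opening: 0.643
grip_force: 0.0
```

Request:
arm_command --moves '[{"xyz":[0.1,5.8,0],"turn":[0,0,0]},{"xyz":[0.2,11.4,0],"turn":[0,0,0]},{"xyz":[0.3,16.8,0],"turn":[0,0,0]},{"xyz":[0.38,20.8,0],"turn":[0,0,0]},{"xyz":[0.42,22.6,0],"turn":[0,0,0]}]'

```text
time: 23.0
tool_pos: [523.9, 279.5, 181.6]
tcp_rot: [[0.302, 0.953, 0.001], [0.953, -0.302, 0.002], [0.002, 0.0, -1.0]]
contact_force: [0.5, -0.4, 0.5]
opening: 0.651
grip_force: 0.0
```

Request:
arm_command --moves '[{"xyz":[0,0,-1],"turn":[0,0,0]},{"xyz":[0,0,-3.5],"turn":[0,0,0]},{"xyz":[0,0,-5.8],"turn":[0,0,0]},{"xyz":[0,0,-7],"turn":[0,0,0]},{"xyz":[0,0,-7],"turn":[0,0,0]}]'

```text
time: 23.62
tool_pos: [524.4, 274.8, 109.6]
tcp_rot: [[0.307, 0.952, -0.001], [0.952, -0.307, -0.002], [-0.002, -0.001, -1.0]]
contact_force: [-0.1, 0.3, 0.2]
opening: 0.648
grip_force: 0.0
```

Request:
arm_command --moves '[{"xyz":[0,0,0],"turn":[0,0,0]},{"xyz":[0,0,0],"turn":[0,0,0]},{"xyz":[0,0,0],"turn":[0,0,0]},{"xyz":[0,0,0],"turn":[0,0,0]},{"xyz":[0,0,0],"turn":[0,0,0]}]' --hand -1

```text
time: 24.25
tool_pos: [525.0, 276.9, 111.4]
tcp_rot: [[0.305, 0.952, 0.002], [0.952, -0.305, 0.001], [0.001, 0.002, -1.0]]
contact_force: [-1.1, -1.2, 5.5]
opening: 0.2
grip_force: 58.4
```

```bash
python3 - <<'E'
from h import *
s=shot('scene','s9.png'); im=cv2.imread('pics/s9.png'); cv2.imwrite('pics/s9z.png',cv2.resize(im[150:370,170:410],None,fx=2.5,fy=2.5,interpolation=cv2.INTER_CUBIC))
E
```

```text
(no output)
```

View pics/s9z.png

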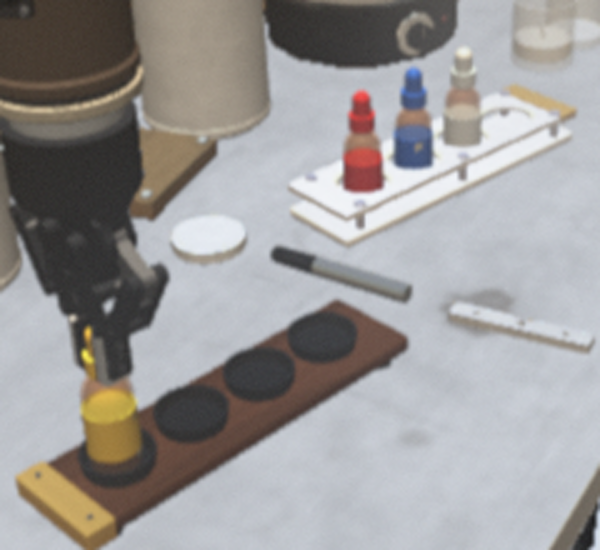

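White is seated and yellow is gripped. Carrying yellow to hole 1.

Request:
arm_command --moves '[{"xyz":[0,0,1],"turn":[0,0,0]},{"xyz":[0,0,3.5],"turn":[0,0,0]},{"xyz":[0,0,6.5],"turn":[0,0,0]},{"xyz":[0,0,9.5],"turn":[0,0,0]},{"xyz":[-0.06,-1.2,11],"turn":[0,0,0]}]'

```text
time: 24.92
tool_pos: [523.9, 265.6, 222.4]
tcp_rot: [[0.303, 0.953, 0.002], [0.953, -0.303, 0.002], [0.002, 0.001, -1.0]]
contact_force: [-0.5, 0.1, -1.2]
opening: 0.201
grip_force: 58.6
```

Request:
arm_command --moves '[{"xyz":[-0.17,-3.2,0],"turn":[0,0,0]},{"xyz":[-0.4,-7.6,0],"turn":[0,0,0]},{"xyz":[-0.64,-12.2,0],"turn":[0,0,0]},{"xyz":[-0.88,-16.8,0],"turn":[0,0,0]},{"xyz":[-1.12,-21.4,0],"turn":[0,0,0]}]'

```text
time: 25.55
tool_pos: [511.7, 48.0, 220.0]
tcp_rot: [[0.306, 0.952, -0.001], [0.952, -0.306, -0.001], [-0.001, -0.001, -1.0]]
contact_force: [0.9, -0.2, -0.3]
opening: 0.203
grip_force: 58.6
```

Request:
arm_command --moves '[{"xyz":[-0.24,-4.6,0],"turn":[0,0,0]},{"xyz":[-0.48,-9.2,0],"turn":[0,0,0]},{"xyz":[-0.72,-13.8,0],"turn":[0,0,0]},{"xyz":[-0.97,-18.4,0],"turn":[0,0,0]},{"xyz":[-1.21,-23,0],"turn":[0,0,0]}]'

```text
time: 26.18
tool_pos: [499.2, -181.6, 220.1]
tcp_rot: [[0.306, 0.952, -0.001], [0.952, -0.306, -0.0], [-0.0, -0.001, -1.0]]
contact_force: [1.1, 0.3, -1.0]
opening: 0.202
grip_force: 58.6
```

Request:
arm_command --moves '[{"xyz":[-0.22,-4.2,0],"turn":[0,0,0]},{"xyz":[-0.4,-7.6,0],"turn":[0,0,0]},{"xyz":[-0.49,-9.2,0],"turn":[0,0,0]},{"xyz":[-0.51,-9.56,-1],"turn":[0,0,0]},{"xyz":[-0.51,-9.56,-3],"turn":[0,0,0]}]'

```text
time: 26.8
tool_pos: [495.8, -273.9, 190.0]
tcp_rot: [[0.304, 0.953, 0.001], [0.953, -0.304, 0.0], [0.001, 0.001, -1.0]]
contact_force: [-0.7, 0.6, -1.1]
opening: 0.207
grip_force: 58.7
```

Request:
arm_command --moves '[{"xyz":[0,0,-2],"turn":[0,0,0]},{"xyz":[0,0,-5],"turn":[0,0,0]},{"xyz":[0,0,-7.3],"turn":[0,0,0]},{"xyz":[0,0,-8.5],"turn":[0,0,0]},{"xyz":[0,0,-9],"turn":[0,0,0]}]'

```text
time: 27.42
tool_pos: [495.6, -274.0, 100.2]
tcp_rot: [[0.304, 0.953, -0.0], [0.953, -0.304, 0.001], [0.0, -0.0, -1.0]]
contact_force: [-6.3, 2.0, 32.5]
opening: 0.199
grip_force: 61.9
```

Request:
arm_command --moves '[{"xyz":[0,0,0],"turn":[0,0,0]},{"xyz":[0,0,0],"turn":[0,0,0]},{"xyz":[0,0,0],"turn":[0,0,0]},{"xyz":[0,0,1.5],"turn":[0,0,0]},{"xyz":[0,0,5],"turn":[0,0,0]}]' --hand 0.3

```text
time: 28.05
tool_pos: [494.6, -274.8, 150.6]
tcp_rot: [[0.305, 0.952, -0.002], [0.952, -0.305, 0.001], [0.001, -0.002, -1.0]]
contact_force: [0.3, -0.5, 0.3]
opening: 0.65
grip_force: 0.0
```

Request:
arm_command --moves '[{"xyz":[0,0,4],"turn":[0,0,0]},{"xyz":[0,0,8],"turn":[0,0,0]},{"xyz":[-3,3,10],"turn":[0,0,0]},{"xyz":[-6,6,10],"turn":[0,0,0]},{"xyz":[-8,8,10],"turn":[0,0,0]}]'

```text
time: 28.68
tool_pos: [414.4, -193.7, 251.7]
tcp_rot: [[0.304, 0.953, 0.001], [0.953, -0.304, -0.001], [-0.001, 0.001, -1.0]]
contact_force: [0.5, 0.0, 0.1]
opening: 0.652
grip_force: 0.0
```

```bash
python3 - <<'E'
from h import *
s=shot('scene','s10.png'); t=shot('top','t10.png'); f=lambda n,a,b:cv2.resize(cv2.imread('pics/'+n)[a:a+120,b:b+180],None,fx=2.4,fy=2.4,interpolation=cv2.INTER_CUBIC)
cv2.imwrite('pics/s10z.png',np.vstack([f('s10.png',130,260),f('t10.png',170,340)]))
E
```

```text
(no output)
```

View pics/s10z.png

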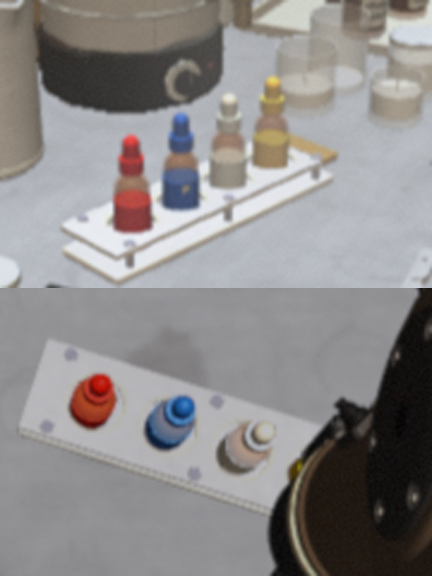

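The last picture shows all four bottles upright and down in their holes. Counted from the brass end, the order is yellow, white, blue, red (scene crop (272,120), (228,140), (181,160), (132,185)). The gripper is clear of everything.

```bash
python3 -c "
from h import *
print(r.close_job())"
```

```text
the job is handed in; nothing more can be done
None
```

All four bottles stand upright and fully down in the white dosing rack in the order yellow, white, blue, red from its brass end; I handed the job in at about 29 s, and the judge's result was not shown.

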